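# Snug the wrench and tighten the jig nut

### The job

The big red-handled adjustable wrench lies around the brass nut on the plywood jig base with its jaw still open. Roll its worm to close the jaw snugly on the nut, then push the handle to tighten the nut about 30 degrees clockwise seen from above, leaving the wrench lying flat on the nut. Leave the bare steel nut, the small wrench, the glue bottle and the timber offcut alone.

Things in the scene. Friction and masses are not known exactly. Their poses are not given: they have to be found in the camera images.
- wrench: Big loose adjustable wrench, 325 mm long, about 1 kg, head 22 mm thick, lying flat around the brass nut. Origin on its underside at the middle of its mouth, within a few mm of the nut's axis. x runs along it from handle to mouth, y along the jaw's travel (sliding jaw on the -y side, closing to +y), z up. Pushed along +x, its throat leans on the nut.
- worm_top (a point): Top of the wrench's knurled brass worm, a roller 26 mm across and 24 mm long, its axis along the wrench's y; 29 mm above the board, 7 mm above the wrench's head, 51 mm on the handle side of the wrench's origin. Axes as the wrench's. Sprung: gives up to 5 mm when pressed down (6 N at first, 9 N at the bottom). Pressed about 3 mm and dragged along +x, towards the nut, it rolls by friction.
- worm (a joint): Angle of the worm (rad); dragging its top towards the nut makes it grow and closes the jaw. Opening = 45 mm less 4 mm per rad; the nut is 36 mm wide, so the jaw is snug at about 2.25. Starts between 0 and 0.4; stays where it is left. One drag from 17 mm before the worm to 19 mm past it rolls about 1.5 rad, so two do it; more do no harm, over-rolling slips.
- handle (a point): Middle of the wrench's straight red handle, 190 mm from its origin, 8 mm above the board; axes as the wrench's. Handle 26 mm wide, 16 mm high, running 80 mm towards the nut and 105 mm away from it. To turn clockwise push it sideways from its -y side towards +y, in an arc about the nut; about 1 N is enough.
- nut_top (a point): Centre of the top of the brass hex nut (36 mm across flats, 19 mm high, on a bolt whose end stands 4 mm above it), 19 mm above the plywood board's top; the board (400 x 520 x 18 mm) is fixed and turned with the nut's start.
- nut (a joint): Turn of the brass nut (rad), 0 at the start, growing clockwise from above; stays where it is left.
- spare_nut (a joint): Turn of the bystander steel nut at the board's other side, 0 at the start. Leave alone.
- small_wrench: Small steel open-ended wrench lying on the board beyond the big one's handle; bystander. Origin under its middle.
- glue: Yellow glue bottle with red cap, 60 mm across, 170 mm tall, standing on the table; bystander. Origin at the centre of its foot.
- offcut: Timber offcut 180 x 89 x 38 mm on the table; bystander. Origin at the centre of its underside.

How it is judged (in metres and radians):
On the way, in this order (a step that is already met when the one before it is completed fails the run):
1. the worm is rolled until the jaw is snug on the nut (opening within 2 mm of the nut's width), the nut not yet turned (value of joint worm above 1.75 rad and value of joint nut below 0.15 rad), for 0.2 s.
2. the nut is turned clockwise by at least 18 degrees with the jaw snug (value of joint nut above 0.314 rad and value of joint worm above 1.6 rad), for 0.1 s.
At the end, for the whole second after the job is handed in: The brass nut has been turned 18 to 45 degrees clockwise and is still; the jaw is closed to within about 2.6 mm of the nut's width (worm beyond 1.6 rad); the wrench still lies flat (within 7 degrees) around the nut (worm within 65 mm of the nut's centre) (all of step 2 and value of joint nut below 0.79 rad and horizontal distance between worm_top and nut_top below 0.065 m and angle between worm_top's own z axis and vertical below 0.12 rad and velocity of joint nut below 0.05 rad/s); the robot touches nothing.
It fails at once if a bystander (small wrench, glue bottle, offcut) moved more than 30 mm (distance of any of small_wrench, glue, offcut from where it was at the start of the episode above 0.03 m).
It fails at once if the steel nut turned more than 9 degrees (value of joint spare_nut above 0.157 rad or value of joint spare_nut below -0.157 rad).
It also fails if it takes over 48 s, if anything falls off the work surface, if the arm or the gripper's body presses on something with over 40 N, if the wrist force passes 120 N, or if a joint passes its speed limit or range.

### The arm

A 7-joint arm with a two-finger parallel gripper is mounted at the origin on the work surface. World frame = base frame: x ahead of the robot, y to its left, z up, the work surface at z = 0. Lengths are in m, angles in degrees, forces in N, time in s.
With the tool pointing down it reaches from about 0.35 to 0.775 m from the base axis. Payload 3.1 kg.
Tool frame: the origin (TCP) lies on the centre line of the jaws, within the pads' length; the fingertips stand 17 mm ahead of it and the grasp point (between the pads) lies 2 mm behind it (robot.tip_reach is the distance from the TCP to the fingertips, in m); z points along the fingers, y is the line along which they close (so a half turn about z gives the same grasp; the last joint's range is limited). The gripper opens to 85 mm and grips with 20 to 120 N. Pads are 22 mm wide; open, the fingers measure 114 mm over their backs; the gripper's body (76 mm by 85 mm) begins 54 mm behind the grasp point. The pads swing forward as they close: fully open they stand 13 mm farther back than shut.
Start: joints at [-76.759, 17.813, 0.802, 86.603, -0.252, 75.585, -1.558], TCP at [0.148, 0.53, 0.216] pointing down, gripper open.
Joint ranges: [-154.91, 154.91], [-16.99, 109.72], [-72.82, 74.43], [7.12, 147.25], [-82.49, 262.49], [11.32, 116.49], [-174.64, 174.64]. Speed limits (degrees/s): [159.86, 159.86, 180, 180, 180, 180, 180].

### API

Orientations are given as [roll, pitch, yaw] about the fixed x, y, z axes, in that order (R = Rz(yaw) Ry(pitch) Rx(roll)).
In Python, from station import robot, fingers, vision, workorder, recognise gives the robot as it stands. Calls block until the motion is done:
- robot.move_to(position, orientation): joint-space move of the TCP to a pose.
- robot.line_to(position, orientation=None, velocity=0.15, f_stop=None): straight line of the TCP; orientation=None keeps the orientation; velocity is the mean speed in m/s. With f_stop (N) it stops when the force on the tool has changed by that much, and returns True; else False.
- robot.move_j(angles): joint-space move.
- fingers.gripper_to(opening, force=None): opening from 0.0 (shut) to 1.0 (fully open); force is the grip in N (None keeps the last); returns when the fingers have stopped.
- robot.pause(seconds).
- robot.inverse_kinematics(position, orientation): joint angles nearest the present ones, or None.
- vision.grab_frame(name): name is "side" or "top"; returns the picture (384x512x3 uint8, red, green, blue); there is no depth.
- vision.calibration(name): a dict with "mtx" (3x3 intrinsics, pixels), "extrinsics" (4x4, takes a point from world to camera coordinates). Camera axes: x right, y up, looking along -z (the intrinsics and any distortion apply to the point x, -y, -z); pixel columns grow to the right and rows downward; lengths in m; the calibration is good to about 2 mm. A picture is of the moment at which its call begins. calibration takes no time and is no camera call.
A pose or a line that the arm cannot do raises robot.PlanningError and nothing moves.
- workorder.close_job(): hands the job in; it is judged then, once.
Trained networks look in the newest picture that a camera, given by its name, has taken for a name from the list of things; names that differ only in an ending like _2 or _b are one class to them, and where a whole thing is asked for, a point or a joint stands for the part that bears it (a point fixed in the world has none). Each returns a list of dicts, best first, with "p" (0 to 1); they miss things now and then, are a little off and sometimes report something else, mostly with a low value. They report only what shows in the picture. A call takes as long as a camera call.
- recognise(label, camera): "rect" ([centre column, centre row, width, height] in pixels, round what is visible of it).
Readings, each from a call of its own:
- robot.current_time_s(): time.
- robot.current_joint_positions(): joint angles.
- robot.current_dq(): joint speeds.
- robot.current_joint_torque(): joint torques, N m.
- robot.current_tool_pos(): TCP position.
- robot.current_eef_rot(): TCP orientation.
- robot.current_contact_force(): force on the tool from outside, world axes, zero at the start.
- robot.current_torque(): the same for the moment, N m.
- robot.current_finger_gap(): opening from 0.0 (shut) to 1.0 (fully open).
- robot.current_gripper_force(): force on a finger pad.
Only numpy, scipy, OpenCV 4.12 (cv2) and the standard library are available. Lean on these libraries where they do the work, as an engineer would, in place of code of your own. Each camera call takes 0.05 s, during which the arm holds its last target. There are 200 camera calls.

## Working session

There is one attempt and no reset: what is moved stays moved. The work goes in short steps, each a Python script; the robot and the scene stay as the last script left them, time stands still between calls to the robot, and variables do not carry over. Pictures are saved under pics/ and viewed, at most 10 in all, crops included, and the job is handed in when it is done.

```bash
mkdir -p pics; ls
cat > h.py <<'E'
import numpy as np, cv2
from station import robot, fingers, vision, workorder, recognise
def px2w(cam,u,v,z):
    c=vision.calibration(cam);K=np.array(c["mtx"]);E=np.array(c["extrinsics"])
    d=np.linalg.inv(K)@[u,v,1]; d=np.array([d[0],-d[1],-d[2]])
    R=E[:3,:3];o=-R.T@E[:3,3];d=R.T@d
    return o+d*(z-o[2])/d[2]
E
python3 - <<'E'
from h import *
print({k:(np.round(v,3).tolist() if k!='x' else v) for k,v in vision.calibration("top").items()})
for n in("top","side"):
    f=vision.grab_frame(n);cv2.imwrite(f"pics/{n}0.png",f[:,:,::-1])
    for l,z in(("nut_top",.037),("worm_top",.047),("handle",.03),("wrench",.03),("glue",.1),("small_wrench",.02),("offcut",.038)):
        for r in recognise(l,n)[:2]:
            print(n,l,round(r["p"],2),np.round(r["rect"],1),np.round(px2w(n,*r["rect"][:2],z),3))
E
```

```text
pics
{'mtx': [[401.042, 0.0, 258.537], [0.0, 401.042, 192.464], [0.0, 0.0, 1.0]], 'extrinsics': [[-0.018, -1.0, -0.0, -0.031], [0.987, -0.018, 0.161, -0.575], [-0.161, 0.003, 0.987, -1.269], [0.0, 0.0, 0.0, 1.0]]}
top nut_top 0.53 [199.9 186.    9.    9. ] [0.601 0.153 0.037]
top worm_top 0.57 [242.6 185.4 104.   34.8] [0.598 0.011 0.047]
top handle 0.66 [243.1 184.  100.1  26.2] [0.606 0.01  0.03 ]
top wrench 0.8 [241.1 184.6  99.4  29.5] [0.604 0.017 0.03 ]
top small_wrench 0.87 [260.4 149.6  48.5  17.1] [ 0.726 -0.05   0.02 ]
top offcut 0.79 [411.4 174.1  59.3  56.8] [ 0.628 -0.551  0.038]
side nut_top 0.54 [246.4 160.4   0.8   4. ] [0.601 0.159 0.037]
side worm_top 0.84 [259.9 186.5  47.2  63.2] [ 0.609 -0.006  0.047]
side worm_top 0.16 [213.6 107.5  12.9  37.1] [0.543 0.554 0.047]
side handle 0.64 [260.3 186.9  43.8  66.2] [0.615 0.007 0.03 ]
side wrench 0.82 [261.6 187.8  46.1  62.3] [0.619 0.001 0.03 ]
side glue 0.72 [215.2 108.2  14.5  34.1] [0.537 0.466 0.1  ]
side small_wrench 0.66 [295.  192.6  29.2  30.4] [ 0.737 -0.046  0.02 ]
side offcut 0.56 [324.  331.6  52.6  72.2] [ 0.626 -0.57   0.038]
```

View pics/top0.png

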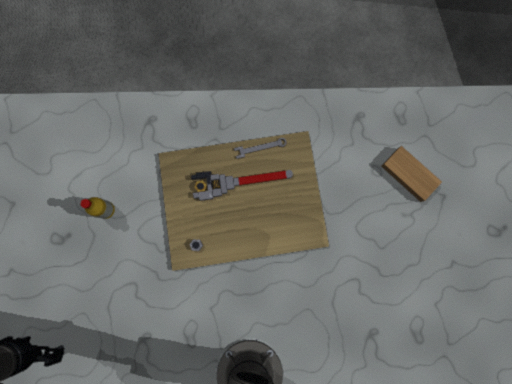

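View pics/side0.png

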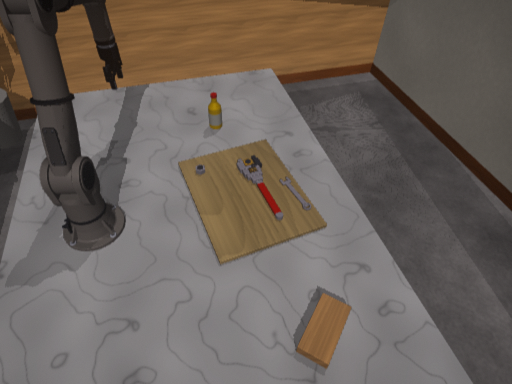

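Run:
```python
from h import *
f=cv2.imread("pics/top0.png")[160:215,175:305]
cv2.imwrite("pics/c0.png",cv2.resize(f,None,fx=6,fy=6,interpolation=cv2.INTER_CUBIC))
f=cv2.imread("pics/top0.png").astype(int)
m=((f[:,:,2]>90)&(f[:,:,1]<60)&(f[:,:,0]<60)).astype(np.uint8);m[:, :175]=0;m[:,305:]=0
v,u=np.nonzero(m);P=np.array([px2w("top",a,b,.032) for a,b in zip(u,v)])[:,:2]
c=P.mean(0);_,s,V=np.linalg.svd(P-c);d=V[0]*np.sign(V[0][1]);t=(P-c)@d
print(len(u),c,d,np.degrees(np.arctan2(d[1],d[0])),t.min(),t.max(),u.min(),u.max())
g=((f[:,:,2]-f[:,:,0]>60)&(f[:,:,1]>90)).astype(np.uint8)
```

```text
366 [ 0.62750497 -0.0532896 ] [-0.131371    0.99133327] 97.54882456837598 -0.07950744298124758 0.07942541457980441 238 286
```

View pics/c0.png

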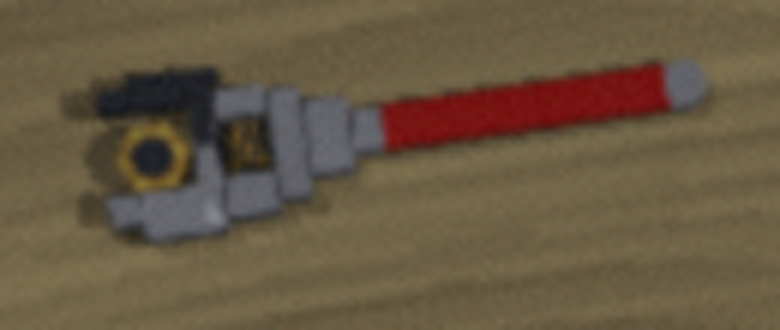

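```bash
cat >> h.py <<'E'
N=px2w("top",200.1,185.8,.038)[:2]; A=97.5
d=np.array([np.cos(np.radians(A)),np.sin(np.radians(A))]); n=np.array([-d[1],d[0]])  # wrench x, y
E
python3 - <<'E'
from h import *
W=px2w("top",215.7,183.4,.046)[:2]
print("N",N,"W",W,"W-N along/across",(W-N)@d,(W-N)@n, robot.tip_reach, robot.current_eef_rot())
W=N-.052*d+n*((W-N)@n)*.7
fingers.gripper_to(0.0)
best=min((( abs(q[6]),y) for y in(A,A-180) if (q:=robot.inverse_kinematics([*W,.12],[180,0,y])) is not None))
print(best);o=[180,0,best[1]]
robot.move_to([*W,.10],o)
robot.line_to([*W,.072],velocity=.1)
f0=np.array(robot.current_contact_force())
s=robot.line_to([*W,.05],velocity=.012,f_stop=3)
p=robot.current_tool_pos();print(s,p,np.array(robot.current_contact_force())-f0,robot.current_time_s())
robot.line_to([*W,p[2]+.012],velocity=.1)
f=vision.grab_frame("top");cv2.imwrite("pics/t1.png",cv2.resize(f[140:230,160:310,::-1],None,fx=5,fy=5,interpolation=cv2.INTER_CUBIC))
np.save("w.npy",[*W,p[2],best[1]])
E
```

```text
N [0.60108832 0.1521231 ] W [0.60674335 0.0996216 ] W-N along/across -0.0527904654320209 0.001246177607844511 0.017 [1.79998834e+02 6.07080287e-04 1.64375599e+02]
(np.float64(14.155155226970235), 97.5)
False [0.60702778 0.10046565 0.05004869] [0.16382688 0.28145727 0.10577483] 6.2667
```

View pics/t1.png

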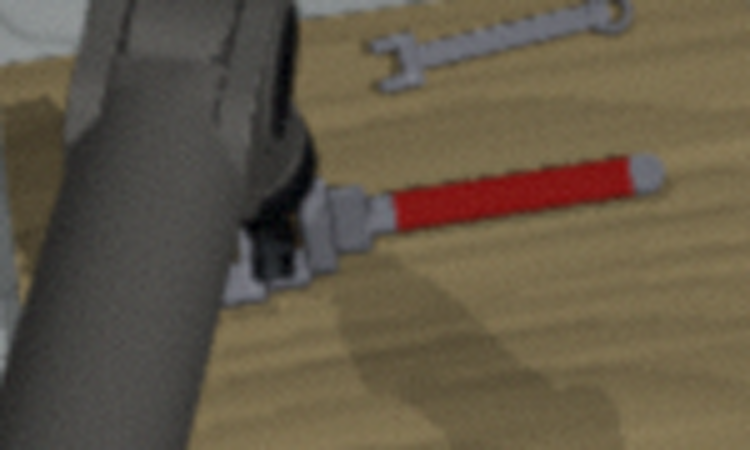

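Run:
```python
from h import *
print(robot.current_finger_gap(),robot.current_tool_pos(),robot.current_contact_force())
f=vision.grab_frame("side");cv2.imwrite("pics/s1.png",cv2.resize(f[110:230,190:330,::-1],None,fx=5,fy=5,interpolation=cv2.INTER_CUBIC))
```

```text
-0.001063924334087924 [0.60745202 0.10044551 0.06249986] [ 0.25566681  0.35348497 -0.70484048]
```

View pics/s1.png

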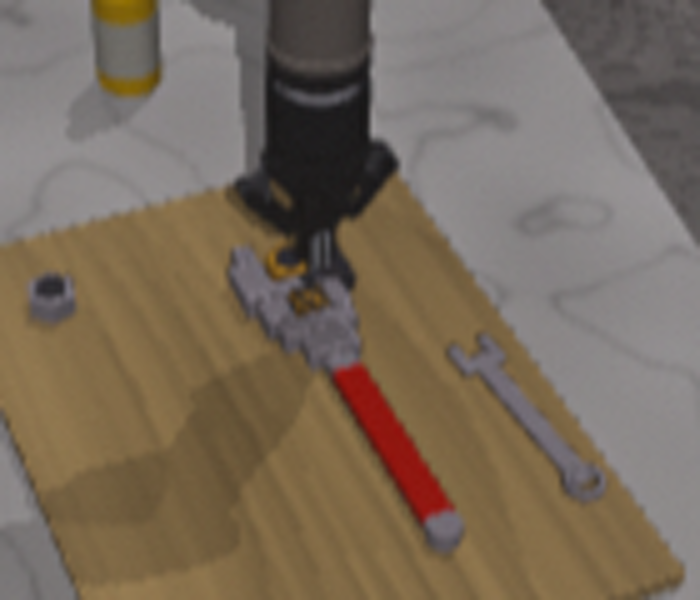

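```bash
cat >> h.py <<'E'
def w2px(cam,P):
    c=vision.calibration(cam);K=np.array(c["mtx"]);E=np.array(c["extrinsics"])
    q=E[:3,:3]@P+E[:3,3];q=K@[q[0],-q[1],-q[2]];return q[:2]/q[2]
E
python3 - <<'E'
from h import *
c=lambda P:np.round((w2px("side",np.array(P))-[190,110])*5)
ct=lambda P:np.round((w2px("top",np.array(P))-[160,140])*5)
p=np.array(robot.current_tool_pos())
print("tip",c(p-[0,0,.017]),"tcp",c(p),"worm",c([*p[:2],.047]),"nut",c([*N,.037]), ct(p-[0,0,.017]), ct([*N,.037]))
print("side px worm->", px2w("side",251.6,170,.047),"nut",px2w("side",190+288/5,110+262/5,.037), "spare", px2w("side",190+50/5,110+285/5,.037),px2w("top",195.5,244.5,.037))
print(robot.current_eef_rot(), robot.current_joint_positions(), robot.tip_reach)
E
```

```text
tip [309. 291.] tcp [309. 275.] worm [309. 289.] nut [285. 258.] [277. 217.] [201. 229.]
side px worm-> [0.60299741 0.08872436 0.047     ] nut [0.60220338 0.14646874 0.037     ] spare [0.41115795 0.16827678 0.037     ] [0.40847146 0.1660568  0.037     ]
[ 1.79984650e+02 -8.62547716e-03  9.75021100e+01] [-36.79098821  36.93965323  39.63898853  88.72437431 -25.36032982
  63.57139686  16.12735988] 0.017
```

Run:
```python
from h import *
W=np.load("w.npy");o=[180,0,W[3]]
robot.line_to([*W[:2],.053],velocity=.1)
f0=np.array(robot.current_contact_force())
s=robot.line_to([*W[:2],.036],velocity=.02,f_stop=3)
p=robot.current_tool_pos();print(s,p,np.array(robot.current_contact_force())-f0,robot.current_time_s())
f=vision.grab_frame("side");cv2.imwrite("pics/s2.png",cv2.resize(f[130:200,220:300,::-1],None,fx=8,fy=8,interpolation=cv2.INTER_CUBIC))
```

```text
False [0.60716836 0.10040102 0.03615488] [0.50426317 0.25932281 0.91348361] 7.8833
```

View pics/s2.png

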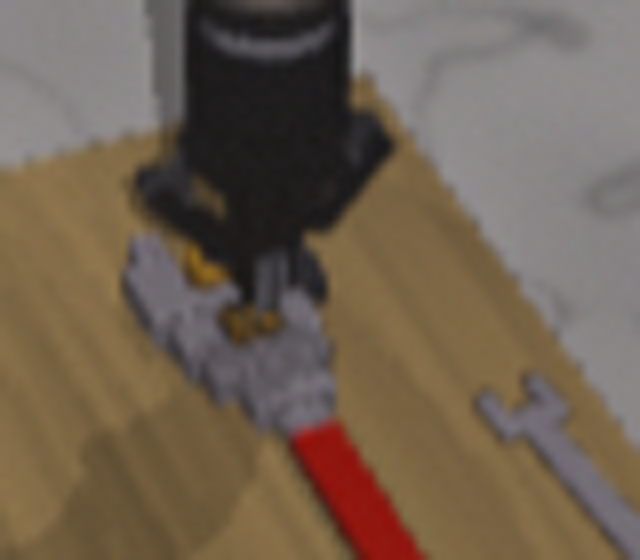

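Run:
```python
from h import *
W=np.load("w.npy")
p=np.array(robot.current_tool_pos())
for h in(-.017,0,.02,.056,.12): print(h,np.round((w2px("side",p+[0,0,h])-[220,130])*8))
for lab,P in(("wormtop",[*p[:2],.047]),("nut",[*N,.037])): print(lab,np.round((w2px("side",np.array(P))-[220,130])*8))
f0=np.array(robot.current_contact_force())
s=robot.line_to([*W[:2],.018],velocity=.012,f_stop=3)
p=robot.current_tool_pos();print(s,p,np.array(robot.current_contact_force())-f0,robot.current_time_s())
```

```text
-0.017 [254. 344.]
0 [254. 319.]
0.02 [255. 289.]
0.056 [256. 234.]
0.12 [258. 130.]
wormtop [255. 303.]
nut [216. 252.]
True [0.60709611 0.10045351 0.03093091] [-0.72599597 -0.77469708  3.57699978] 8.6083
```

Run:
```python
from h import *
W=np.load("w.npy")
for z in(.0305,.0295,.0285,.0275):
    s=robot.line_to([*W[:2],z],velocity=.01,f_stop=6)
    print(z,s,np.round(robot.current_tool_pos(),4),np.round(robot.current_contact_force(),2))
    if s: break
f=vision.grab_frame("side");cv2.imwrite("pics/s3.png",cv2.resize(f[145:185,235:275,::-1],None,fx=14,fy=14,interpolation=cv2.INTER_CUBIC))
```

```text
0.0305 False [0.6071 0.1004 0.0308] [-1.28  0.07  5.57]
0.0295 False [0.6071 0.1005 0.0297] [-1.2  -0.43  5.31]
0.0285 False [0.6071 0.1004 0.0288] [-0.29 -0.24  5.56]
0.0275 False [0.6072 0.1005 0.0284] [-2.99 -0.34  8.52]
```

View pics/s3.png

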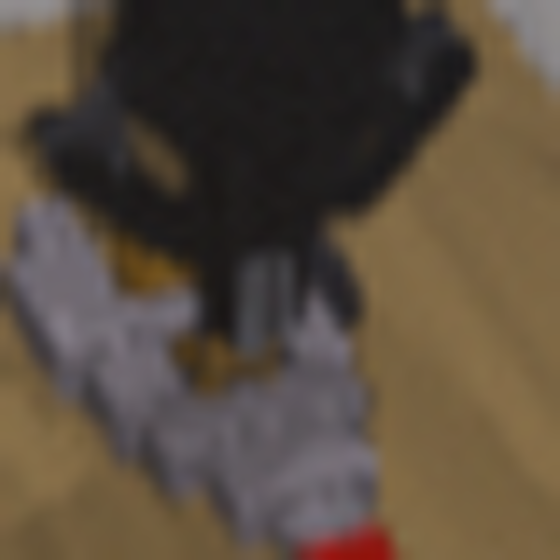

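```bash
cat > drag.py <<'E'
from h import *
def drag(zp,across,a=-.019,b=.020,v=.04):
    W=np.load("w.npy");C=W[:2]+n*across
    S=C+d*a;E=C+d*b
    robot.line_to([*S,.045],velocity=.15)
    s0=robot.line_to([*S,zp],velocity=.05,f_stop=25)
    F=[np.round(robot.current_contact_force(),1)]
    k=4
    for i in range(1,k+1):
        s=robot.line_to([*(S+(E-S)*i/k),zp],velocity=v,f_stop=25)
        F.append(np.round(robot.current_contact_force(),1))
        if s: print("STOP",i);break
    q=robot.current_tool_pos()
    robot.line_to([*q[:2],.045],velocity=.15)
    print(s0,F,q,robot.current_time_s())
E
python3 - <<'E'
from drag import *
W=np.load("w.npy")
robot.line_to([*W[:2],.045],velocity=.15)
drag(.028,.004)
E
```

```text
False [array([-0.1,  0.7, -0.7]), array([-0.7, -2.7,  4.4]), array([ 1. , -2.7,  6.2]), array([ 3.4, -1.9,  5.7]), array([-0.9,  1.7, -0.1])] [0.59812014 0.12213274 0.02640924] 12.5333
```

Run:
```python
from drag import *
drag(.0275,.004); drag(.0275,.003,b=.021)
W=np.load("w.npy")
P=W[:2]-d*.15-n*.05
robot.line_to([*P,.09],velocity=.3)
f=vision.grab_frame("top");cv2.imwrite("pics/t2.png",cv2.resize(f[160:215,175:305,::-1],None,fx=6,fy=6,interpolation=cv2.INTER_CUBIC))
print(robot.current_time_s())
```

```text
False [array([-0.7,  0.1,  0.2]), array([-1.2, -4. ,  3.9]), array([ 1.1, -5.5,  8.2]), array([ 1. , -6.8,  8.1]), array([0.2, 0.9, 1.6])] [0.59999912 0.12240897 0.0271351 ] 15.2917
False [array([-0.5, -0.3,  0.2]), array([-1.2, -4.9,  3.5]), array([ -1.9, -11. ,   8.4]), array([ -0.7, -11.5,  12.9]), array([ 0.4, -3.2,  7.2])] [0.60455687 0.11777263 0.03032078] 18.0833
18.8833
```

View pics/t2.png

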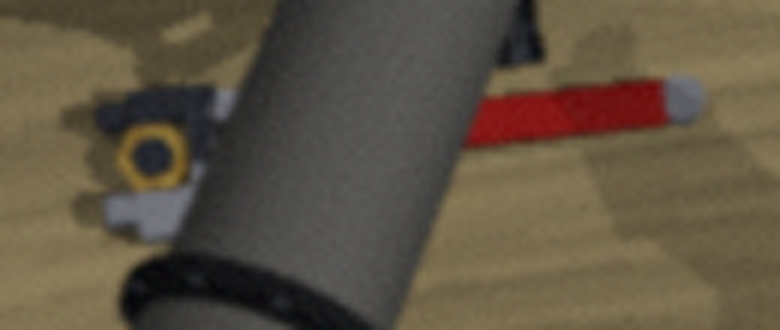

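```bash
cat > push.py <<'E'
from h import *
E_=px2w("top",288.8,176.3,.03)[:2]-N
A0=np.degrees(np.arctan2(E_[1],E_[0]))   # handle direction from nut
def pose(turn,h=.022,r=.2,z=.007):
    a=np.radians(A0-turn);u=np.array([np.cos(a),np.sin(a)]);m=np.array([-u[1],u[0]]) # m: counterclockwise side
    return [*(N+r*u+h*m),z],[180,0,A0-turn+180]
E
python3 - <<'E'
from push import *
print(A0,robot.current_tool_pos())
p,o=pose(-9);print(p,o)
robot.line_to([*p[:2],.045],o,velocity=.2)
s=robot.line_to(p,velocity=.06,f_stop=3)
q=robot.current_tool_pos();print(s,q)
z=p[2]
if s: z=q[2]+.004;robot.line_to([*q[:2],z],velocity=.1)
for t in(-5,0,5,10,15,20,25):
    p,o=pose(t,z=z); s=robot.line_to(p,o,velocity=.06,f_stop=12)
    print(t,s,np.round(robot.current_contact_force(),1))
    if s:break
print(robot.current_time_s(),z)
f=vision.grab_frame("top");cv2.imwrite("pics/t3.png",cv2.resize(f[160:245,175:305,::-1],None,fx=6,fy=6,interpolation=cv2.INTER_CUBIC))
E
```

```text
-84.49463291075779 [ 0.67525186 -0.03831171  0.08840398]
[np.float64(0.6724811948161322), np.float64(-0.035991385930677695), 0.007] [180, 0, np.float64(104.50536708924221)]
False [ 0.67269936 -0.03617111  0.00711966]
-5 False [-0.2  0.7 -0.5]
0 False [0.7 0.2 0.2]
5 False [1.5 0.9 1.7]
10 False [1.9 0.2 0.8]
15 False [ 1.9 -0.2  1.3]
20 False [ 2.1 -0.6  1.1]
25 False [ 0.6 -0.8  0.3]
23.075 0.007
```

View pics/t3.png

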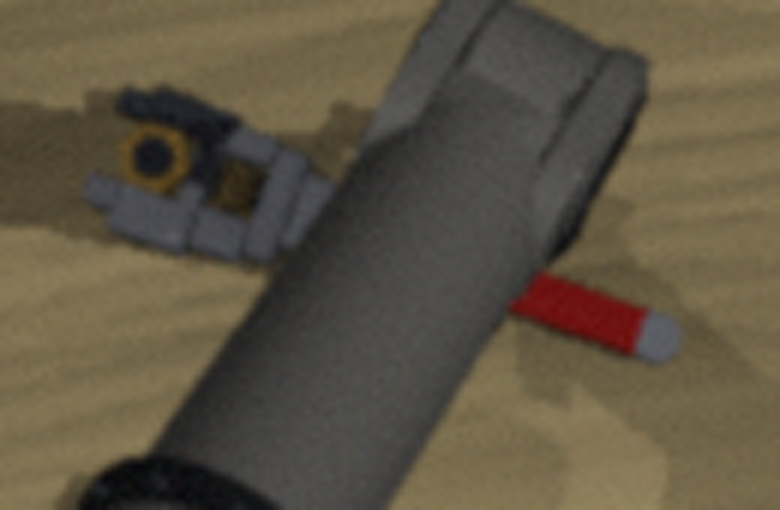

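Run:
```python
from push import *
p,o=pose(30); print(robot.line_to(p,o,velocity=.05,f_stop=12)); robot.pause(.2)
p,o=pose(30,h=.045); robot.line_to(p,velocity=.08)
p[2]=.12; robot.line_to(p,velocity=.2)
robot.move_j([-76.759,17.813,.802,86.603,-.252,75.585,-1.558]); robot.pause(.3)
f=vision.grab_frame("top");cv2.imwrite("pics/t4.png",cv2.resize(f[160:245,175:305,::-1],None,fx=6,fy=6,interpolation=cv2.INTER_CUBIC))
print(robot.current_time_s())
```

```text
False
27.8667
```

View pics/t4.png

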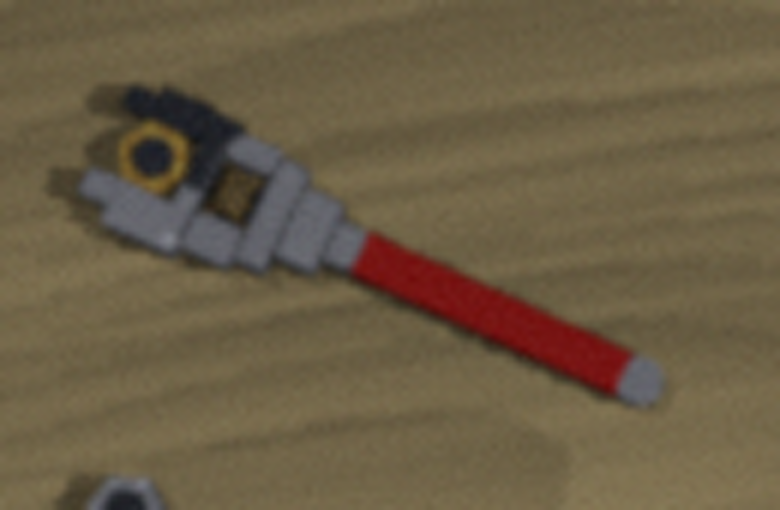

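The handle has turned about 31° clockwise since the jaw closed. The wrench lies flat around the nut with its jaw snug, and the robot is clear of it.

```bash
python3 -c "
from h import *
print(workorder.close_job())"
```

```text
the job is handed in; nothing more can be done
None
```

I closed the jaw on the brass nut and pushed the handle about 31° clockwise by camera, leaving the wrench flat on the nut; the job was handed in at about 28 s, and no verdict came back.

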